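# Prove the polisher dead, then hold its belt tensioner back

## Task

The polisher is open for a belt change: take the test pen out of the burr stand and touch its tip to the terminal marked brown and then to the one marked blue, so we know it is dead, and stand the pen back in its hole. Then wind the sprung tensioner arm by its red handle, anticlockwise from above, all the way to its stop, and finish while still holding it there so that I can slip the new belt on. Leave the other things on the bench where they lie.

Things in the scene. Friction and masses are not known exactly. Their poses are not given: they have to be found in the camera images.
- polisher: Grey-green polisher case, 190 x 280 x 68 mm (x, y, height), fixed; guard, lap and belt off. Origin: centre of the underside, x to the back, y left, z up. On its aluminium top (z = 68 mm): spindle pulley, 96 mm across, at x 25, y 68 mm, stub up to z = 112; motor pulley, 38 mm, at x 25, y -85 mm, up to z = 98; the sprung tensioner arm; black terminal strip at the back.
- terminal_brown: Left terminal of the strip (polisher x 76, y -24 mm), beside the brown marker: brass clamp plate 16 x 16 mm with a screw head 11.6 mm across on it; rigid. Origin: centre of the plate's underside, z up.
- brown_screw (a point): Centre of the top face of the brown-marked terminal's screw head, 84 mm above the bench.
- terminal_blue: Middle terminal of the strip (polisher x 76, y -48 mm), beside the blue marker, the same in size. The third, marked green and yellow, at y -72 mm, is earth: not needed. Black barriers 2.5 mm thick, 3 mm higher than the screws, stand 12 mm to either side of each screw.
- blue_screw (a point): Centre of the top face of the blue-marked terminal's screw head, 84 mm above the bench.
- test_pen: Contact test pen, 140 mm long, 16 mm in diameter, 50 g: white nose, clear ring, dark grey barrel, orange end cap. It stands tip down in a hole of the burr stand with about 90 mm showing, and leans a little. Origin: the tip; z along the pen from the tip to the cap. The last 18 mm taper to a tip 4.4 mm across.
- pen_tip (a point): The pen's tip.
- pen_top (a point): End of the pen's orange cap, 140 mm from the tip.
- burr_stand: Drilled wooden block 62 x 104 x 55 mm, fixed to the bench, with small burrs standing up to 86 mm above the bench and the test pen in its middle hole. Origin: centre of its underside, z up. Room fixtures to keep clear of, in front of the bench: an upright pole 31 mm thick at world x 0.34, y -0.30 m, and a motor 80 mm thick hanging at x 0.36, y -0.20 m, its lower end 0.6 m above the bench.
- pen_hole (a point): Centre of the mouth of the pen's hole in the burr stand, 55 mm above the bench: vertical, 20 mm in diameter, 50 mm deep, slightly chamfered.
- tension_arm (a joint): Angle of the tensioner arm about its upright pivot, rad: 0 at rest, growing anticlockwise seen from above, 0.95 at its stop (stop pin). A spring pulls it back towards 0 all the way: about 4 N at the handle at rest, 12 N at the stop; let go, it snaps back.
- pivot_axis (a point): Point on the axis of the arm's upright pivot, at the height of the top plate (polisher x -58, y -78 mm).
- handle: Upright red handle at the end of the arm, 108 mm from the pivot axis: a round grip 19 mm in diameter from z = 6 to 50 mm of its own frame, free to revolve on its pin on the arm's steel cage. At rest it lies 47 degrees to the left of the polisher's x axis as seen from the pivot, 101 degrees at the stop. Origin: its foot on the cage, 96 mm above the bench; z up.
- handle_top (a point): Centre of the handle's top, 146 mm above the bench.
- terminal_cover: Loose pale plastic cover of the terminal strip, 36 x 84 x 12 mm, lying on the bench; bystander.
- lap_nut: Loose round brass flange nut, 30 mm across, 13 mm high, lying on the bench; bystander.
- small_hammer: Light hammer with a wooden handle, 73 x 209 x 24 mm, lying on the bench; bystander.
- egg_stone: Loose red-brown egg-shaped stone, 34 x 44 x 26 mm; bystander.

How it is judged:
On the way, in this order (a step that is already met when the one before it is completed fails the run):
1. the tip of the held test pen touches the brown-marked terminal (contact force between test_pen and terminal_brown above 0.3 N and horizontal distance between pen_tip and brown_screw below 0.009 m and contact force between the fingers and test_pen above 0.5 N), for 0.2 s.
2. the tip of the held test pen touches the blue-marked terminal (contact force between test_pen and terminal_blue above 0.3 N and horizontal distance between pen_tip and blue_screw below 0.009 m and contact force between the fingers and test_pen above 0.5 N), for 0.2 s.
3. the test pen stands in its hole again, let go (horizontal distance between pen_tip and pen_hole below 0.01 m and z of pen_tip in the frame of pen_hole below -0.04 m and angle between test_pen's own z axis and vertical below 0.25 rad and contact force between each of the arm, the fingers and test_pen below 0.1 N and linear speed of test_pen below 0.05 m/s), for 0.2 s.
At the end, for the whole second after the job is handed in: The tensioner arm is held by the gripper at its red handle (contact force over 3 N), still and at its stop (joint over 0.90 of 0.95 rad), and the test pen stands untouched in its hole: tip within 10 mm of the hole's axis and at least 40 mm down, leaning less than 0.25 rad (all of step 3 and value of joint tension_arm above 0.9 rad and velocity of joint tension_arm between -0.1 and 0.1 rad/s and contact force between the fingers and handle above 3 N); the arm keeps its last pose, push and grip.
It fails at once if a bystander is moved by more than 30 mm (distance of any of terminal_cover, lap_nut, small_hammer, egg_stone from where it was at the start of the episode above 0.03 m).
It also fails if it takes over 70 s, if anything falls off the work surface, if the arm or the gripper's body presses on something with over 40 N, if the wrist force passes 120 N, or if a joint passes its speed limit or range.

## Robot

A 7-joint arm with a two-finger parallel gripper is mounted at the origin on a cart in front of the work surface, level with it; the furniture and walls round the work are solid. World frame = base frame: x ahead of the robot, y to its left, z up, the work surface at z = 0. Lengths are in m, angles in rad, forces in N, time in s.
With the tool pointing down it reaches from about 0.425 to 1.025 m from the base axis. Payload 9.4 kg.
Tool frame: the origin (TCP) lies midway between the tips of the shut fingers; the grasp point (between the pads) lies 19 mm behind it; z points along the fingers, x is the direction in which the jaws open and shut, and the axes are right-handed (so a half turn about z gives the same grasp; the last joint's range is limited). The gripper opens to 85 mm and grips with 20 to 120 N. Pads are 22 mm wide; open, the fingers measure 114 mm over their backs; the gripper's body (76 mm by 85 mm) begins 54 mm behind the grasp point. The pads swing forward as they close: fully open they stand 13 mm farther back than shut.
Start: joints at [-1.25, 0.599, -0.003, 1.599, 0.002, 0.943, -0.08], TCP at [0.281, 0.668, 0.231] pointing down, gripper open.
Joint ranges: [-2.57, 2.57], [-0.35, 1.97], [-1.29, 1.29], [0.11, 2.56], [-1.05, 4.19], [0.11, 1.86], [-2.63, 2.63]. Speed limits (rad/s): [2.22, 2.22, 3.01, 3.01, 3.14, 3.14, 3.14].

## Interface

Orientations are given as a unit quaternion [w, x, y, z].
In Python, from cell import * gives the robot as it stands. The module is installed in compiled form; this text tells all that it offers.
- The arm moves only by the shell command python3 -m inch 'ROWS' [OPENING]. ROWS is JSON, a list of rows, each an object of numbers: "dx", "dy", "dz": the shift along the tool's x, y, z in cm; "wx", "wy", "wz": the turn, a rotation vector about the tool's x, y, z in rad. In form: [{"dx": .., "dy": .., "dz": .., "wx": .., "wy": .., "wz": ..}, ...]. A call has 1 to 12 rows; each row is the pose to reach, as a shift and turn from the pose commanded when the call began, along the tool's axes at that moment; what a row does not reach only later rows make up. A row lasts 1/10 s, in which the tool goes at most 50 mm and 8.59 degrees, less where a joint would pass 70% of its speed; a pose out of reach is approached as far as the arm can. A call with a gripper value outside its range is refused whole. OPENING is the opening, from -1 (shut) to 1 (fully open), set as the call begins (- or left out, the last holds). The fingers move at their own pace and stop on an object; the grip force is fixed at half the most. Time passes only in rows, so rows that repeat a pose let the fingers close. It gives the time, the measured TCP pose, the force and the opening at its end, in the units of the state.
- state(): the state, without advancing time (a new reading comes with each control period).
- read_camera(name): name is "scene" or "top" or "wrist"; returns a dict with "color" (400x640x3 uint8, red, green, blue), "fx", "fy", "cx", "cy" (pixels), "D" ([k1, k2, p1, p2, k3] as OpenCV has them; the pictures are not rectified), "pose" (4x4, takes a point from camera to world coordinates). Camera axes: x right, y up, looking along -z (the intrinsics and any distortion apply to the point x, -y, -z); pixel columns grow to the right and rows downward; lengths in m; the calibration is good to about 2 mm. A picture is of the moment at which its call begins. There is no depth.
- hand_in(): hands the job in, once; it reports no verdict.
The state is a dict: "clock": time; "qpos": joint angles; "qd": joint speeds; "effort": joint torques, N m; "position": TCP position; "ee_rot": TCP orientation; "ft_force": force on the tool from outside, world axes, zero at the start; "wrist_torque": the same for the moment, N m; "width": opening from 0.0 (shut) to 1.0 (fully open).
Only numpy, scipy, OpenCV 4.12 (cv2) and the standard library are available. Lean on these libraries where they do the work, as an engineer would, in place of code of your own. Each camera call takes 0.05 s, during which the arm holds its last target. There are 200 camera calls.

## Working session

There is one attempt and no reset: what is moved stays moved. The work goes in short steps, Python scripts to look and compute and a shell command to move; the robot and the scene stay as the last step left them, time stands still between calls to the robot, and variables do not carry over. Pictures are saved under pics/ and viewed, about 8 in all and at most 12, crops included, and the job is handed in when it is done.

```bash
mkdir -p pics; cat > h.py <<'E'
from cell import *
import numpy as np, cv2
def snap(n,f):
    c=read_camera(n); cv2.imwrite('pics/'+f+'.png',c['color'][:,:,::-1]); np.savez('pics/'+f+'.npz',**{k:np.array(v) for k,v in c.items()}); return c
def load(f): return dict(np.load('pics/'+f+'.npz'))
def K(c): return np.array([[c['fx'],0,c['cx']],[0,c['fy'],c['cy']],[0,0,1]],float)
def ray(c,u,v):
    x,y=cv2.undistortPoints(np.array([[[u,v]]],float),K(c),np.array(c['D'],float))[0,0]
    P=np.array(c['pose']); d=P[:3,:3]@np.array([x,-y,-1]); return P[:3,3],d/np.linalg.norm(d)
def plane(c,u,v,z):
    o,d=ray(c,u,v); return o+d*(z-o[2])/d[2]
def tri(*obs):
    A=np.zeros((3,3));b=np.zeros(3);R=[ray(*o) for o in obs]
    for o,d in R:
        M=np.eye(3)-np.outer(d,d);A+=M;b+=M@o
    p=np.linalg.solve(A,b); return p,[np.linalg.norm(np.cross(p-o,d)) for o,d in R]
def proj(c,p):
    P=np.array(c['pose']); q=P[:3,:3].T@(np.asarray(p)-P[:3,3]); q=np.array([q[0],-q[1],-q[2]])
    return cv2.projectPoints(q.reshape(1,1,3),np.zeros(3),np.zeros(3),K(c),np.array(c['D'],float))[0].ravel()
E
python3 - <<'E'
from h import *
s=state(); print(s)
for n in('scene','top','wrist'):
    c=snap(n,n+'0'); print(n,np.round(c['pose'],3).tolist(),c['fx'],c['D'])
E
```

```text
{'clock': 0.0, 'qpos': array([-1.24970475,  0.60013024, -0.00251733,  1.60011029,  0.00181499,
        0.94290592, -0.07981343]), 'qd': array([ 1.46184453e-05, -7.26374666e-04,  1.13036399e-03,  3.24645500e-05,
        2.60602433e-04, -2.07790613e-03,  2.77802719e-04]), 'effort': array([-1.42346358e-03, -7.76448727e+01,  1.56430129e+00, -2.58017814e+01,
        1.23006437e-02,  8.83580418e-03,  4.20963488e-05]), 'position': array([0.28070732, 0.66795131, 0.23042064]), 'ee_rot': array([ 4.97401698e-04,  8.32872302e-01,  5.53464657e-01, -5.95781905e-04]), 'ft_force': array([ 0.16874481, -0.16924629,  0.72010575]), 'wrist_torque': array([0.01698071, 0.00379948, 0.01198077]), 'width': 0.9983147494127333}
scene [[0.867, 0.286, -0.408, -0.087], [-0.498, 0.53, -0.686, -1.031], [0.02, 0.798, 0.602, 1.068], [0.0, 0.0, 0.0, 1.0]] 491.9604549683072 [-0.08840516  0.          0.          0.          0.        ]
top [[0.008, 0.98, -0.198, 0.281], [-1.0, 0.007, -0.003, 0.048], [-0.001, 0.198, 0.98, 1.565], [0.0, 0.0, 0.0, 1.0]] 494.3982313467631 [-0.06887074  0.          0.          0.          0.        ]
wrist [[0.388, -0.871, -0.302, 0.203], [0.922, 0.367, 0.127, 0.701], [0.0, -0.328, 0.945, 0.374], [0.0, 0.0, 0.0, 1.0]] 284.6753047472514 [-0.00483145  0.          0.          0.          0.        ]
```

View pics/top0.png

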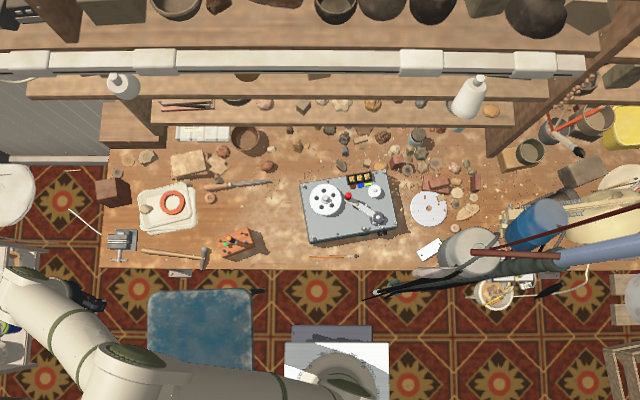

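View pics/scene0.png

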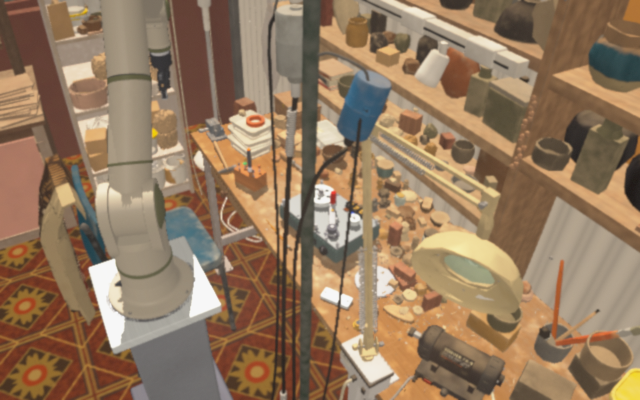

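The top view shows the polisher at about (350,207), the burr stand at (238,243), the hammer at (175,255), and the red handle at about (348,196). I'll enlarge both views next.

```bash
python3 - <<'E'
import cv2,numpy as np
a=cv2.imread('pics/top0.png');b=cv2.imread('pics/scene0.png')
f=lambda i,x,y,w,h,s:cv2.resize(i[y:y+h,x:x+w],None,fx=s,fy=s,interpolation=cv2.INTER_CUBIC)
A=f(a,295,160,110,92,4.0);B=f(a,208,217,60,46,6) # 440x368 ; 360x276
C=f(b,275,170,110,92,4.0);D=f(b,225,145,60,46,6)
m=np.zeros((600,800,3),np.uint8)
def pad(i,w,h):
    o=np.zeros((h,w,3),np.uint8);i=i[:h,:w];o[:i.shape[0],:i.shape[1]]=i;return o
m[:300,:440]=pad(f(a,295,165,110,75,4),440,300);m[300:,:440]=pad(f(b,275,175,110,75,4),440,300)
m[:276,440:]=B;m[300:576,440:]=D
cv2.imwrite('pics/m1.png',m)
E
```

```text
(no output)
```

View pics/m1.png

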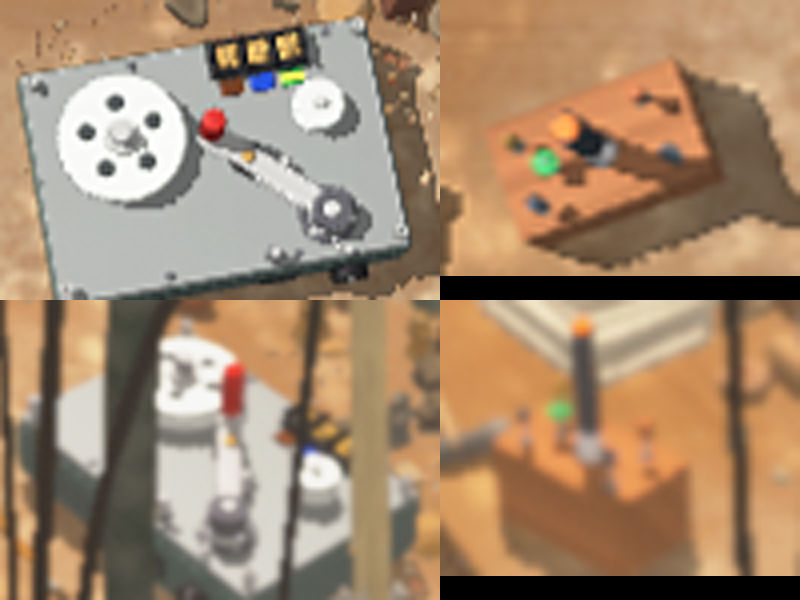

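The mosaic shows the polisher's screws in the top view at about (352,178.5) and (359.5,177.5). The handle top is at (348,194.7). The pen cap is at (228.5,238) in top and (248.5,149) in scene.

```bash
python3 - <<'E'
from h import *
t=load('top0');s=load('scene0')
T=lambda u,v:(295+(u+.5)/4-.5,165+(v+.5)/4-.5)
B=lambda u,v:(208+(u-440+.5)/6-.5,217+(v+.5)/6-.5)
D=lambda u,v:(225+(u-440+.5)/6-.5,145+(v-300+.5)/6-.5)
S=lambda u,v:(275+(u+.5)/4-.5,175+(v-300+.5)/4-.5)
np.set_printoptions(precision=4,suppress=True)
obj={'stub':((25,68),.112,(122,133)),'motor':((25,-85),.098,(320,102)),'brown':((76,-24),.084,(228,55)),'blue':((76,-48),.084,(259,51)),'earth':((76,-72),.084,(290,46)),'BL':((95,140),.068,(20,77)),'BR':((95,-140),.068,(362,18)),'FR':((-95,-140),.068,(410,245))}
L=[];W=[]
for k,(l,z,p) in obj.items():
    w=plane(t,*T(*p),z);print(k,w);L.append(np.array(l)/1e3);W.append(w[:2])
def fit(L,W):
    L=np.array(L);W=np.array(W);l0=L.mean(0);w0=W.mean(0);H=(L-l0).T@(W-w0)
    a=np.arctan2(H[0,1]-H[1,0],H[0,0]+H[1,1]);R=np.array([[np.cos(a),-np.sin(a)],[np.sin(a),np.cos(a)]])
    return a,R,w0-R@l0
a,R,o=fit(L,W);print('yaw',a,o);print('res',(np.array(W)-(np.array(L)@R.T+o)))
f=lambda x,y:R@np.array([x,y])/1e3+o
piv=f(-58,-78);print('brown',f(76,-24),'blue',f(76,-48),'pivot',piv)
h=lambda th:piv+.108*np.array([np.cos(th+a),np.sin(th+a)])
print('handle rest',h(np.radians(47)),'stop',h(np.radians(101.4)))
print('handle top plane',plane(t,*T(214,120),.146), tri((t,*T(214,118)),(s,*S(234,368))))
print('brown tri? spindle');print(tri((t,*T(122,133)),(s,*S(186,368))))
print('cap',tri((t,*B(562,124)),(s,*D(582,322))))
print('penbase',tri((t,*B(603,155)),(s,*D(589,455))))
for p in[(676,58),(722,180),(528,242),(486,130)]:print(plane(t,*B(*p),.055))
E
```

```text
stub [0.5805 0.0382 0.112 ]
motor [ 0.6086 -0.1123  0.098 ]
brown [ 0.6483 -0.0434  0.084 ]
blue [ 0.6517 -0.0673  0.084 ]
earth [ 0.6558 -0.0913  0.084 ]
BL [0.6334 0.1174 0.068 ]
BR [ 0.6829 -0.1495  0.068 ]
FR [ 0.5037 -0.1831  0.068 ]
yaw 0.18364840480001682 [ 0.5679 -0.0329]
res [[ 0.0004 -0.0003]
 [ 0.0006 -0.0004]
 [ 0.0013 -0.0007]
 [ 0.0003 -0.0011]
 [ 0.     -0.0015]
 [-0.0023 -0.0046]
 [-0.0039  0.0037]
 [ 0.0037  0.0048]]
brown [ 0.647  -0.0427] blue [ 0.6514 -0.0663] pivot [ 0.5251 -0.1202]
handle rest [ 0.5831 -0.0291] stop [ 0.4848 -0.02  ]
handle top plane [ 0.5838 -0.0291  0.146 ] (array([ 0.5855, -0.0291,  0.1447]), [np.float64(2.4129764769445866e-05), np.float64(2.4129764769426168e-05)])
brown tri? spindle
(array([0.5834, 0.0379, 0.1   ]), [np.float64(0.0004276422482453996), np.float64(0.0004276422482452013)])
cap (array([0.4551, 0.3187, 0.1466]), [np.float64(4.971348836227088e-05), np.float64(4.971348836206328e-05)])
penbase (array([0.4511, 0.3138, 0.0569]), [np.float64(0.000828986873914178), np.float64(0.000828986873914071)])
[0.501  0.2787 0.055 ]
[0.4383 0.2529 0.055 ]
[0.4057 0.351  0.055 ]
[0.4628 0.3753 0.055 ]
```

```bash
python3 -m inch '[{"dx":-25.7,"dy":29.5,"wz":1.173},{"dx":-25.7,"dy":29.5,"wz":1.173},{"dx":-25.7,"dy":29.5,"wz":1.173},{"dx":-25.7,"dy":29.5,"wz":1.173},{"dx":-25.7,"dy":29.5,"wz":1.173},{"dx":-25.7,"dy":29.5,"wz":1.173},{"dx":-25.7,"dy":29.5,"wz":1.173},{"dx":-25.7,"dy":29.5,"wz":1.173},{"dx":-25.7,"dy":29.5,"wz":1.173},{"dx":-25.7,"dy":29.5,"wz":1.173},{"dx":-25.7,"dy":29.5,"wz":1.173},{"dx":-25.7,"dy":29.5,"wz":1.173}]' 1
python3 - <<'E'
from h import *
s=state();print(s['clock'],s['position'],s['ee_rot'],s['qpos'],s['ft_force'])
c=snap('wrist','w1')
print(proj(c,[.4551,.3187,.1466]),proj(c,[.4511,.3138,.057]))
E
```

```text
0.15 [0.28074102 0.6680439  0.23059786] [ 3.89214657e-04  8.32883872e-01  5.53447451e-01 -4.72982253e-04] [-1.24969436  0.59995935 -0.00251379  1.59995983  0.00178905  0.94290044
 -0.07982613] [-0.62501751  0.30259627  0.38096774]
[110.71351411 439.8227954 ] [148.24743806 372.41727654]invalid input at $[0]: expected keys dx, dy, dz, wx, wy, wz
```

View pics/w1.png

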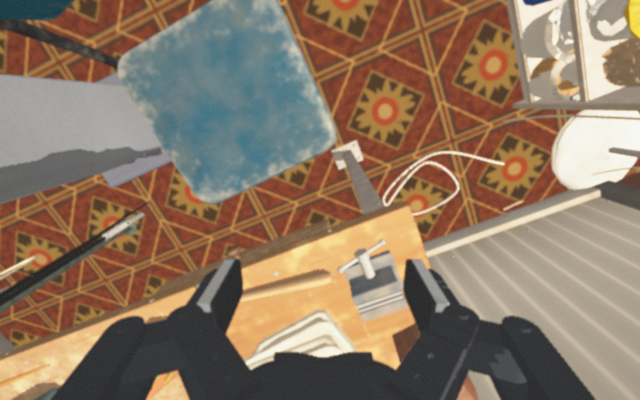

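The call was refused because every row needs all six keys, so the arm has not moved. The wrist view shows the floor and a vise, with the fingers at the bottom. I'll resend the move in full.

```bash
python3 -m inch '[{"dx":-25.7,"dy":29.5,"dz":0,"wx":0,"wy":0,"wz":1.173},{"dx":-25.7,"dy":29.5,"dz":0,"wx":0,"wy":0,"wz":1.173},{"dx":-25.7,"dy":29.5,"dz":0,"wx":0,"wy":0,"wz":1.173},{"dx":-25.7,"dy":29.5,"dz":0,"wx":0,"wy":0,"wz":1.173},{"dx":-25.7,"dy":29.5,"dz":0,"wx":0,"wy":0,"wz":1.173},{"dx":-25.7,"dy":29.5,"dz":0,"wx":0,"wy":0,"wz":1.173},{"dx":-25.7,"dy":29.5,"dz":0,"wx":0,"wy":0,"wz":1.173},{"dx":-25.7,"dy":29.5,"dz":0,"wx":0,"wy":0,"wz":1.173},{"dx":-25.7,"dy":29.5,"dz":0,"wx":0,"wy":0,"wz":1.173},{"dx":-25.7,"dy":29.5,"dz":0,"wx":0,"wy":0,"wz":1.173},{"dx":-25.7,"dy":29.5,"dz":0,"wx":0,"wy":0,"wz":1.173},{"dx":-25.7,"dy":29.5,"dz":0,"wx":0,"wy":0,"wz":1.173}]' 1
python3 - <<'E'
from h import *
s=state();print(s['clock'],s['position'],s['ee_rot'],s['qpos'],s['ft_force'])
c=snap('wrist','w2')
print(proj(c,[.4551,.3187,.1466]),proj(c,[.4511,.3138,.057]))
E
```

```text
clock: 1.4
position: [0.4525, 0.3186, 0.2311]
ee_rot: [-0.0, 1.0, 0.002, -0.0]
ft_force: [-0.5, -0.4, -0.0]
width: 0.999
1.4 [0.45253306 0.31864662 0.23110451] [-1.51105553e-04  9.99998809e-01  1.52293200e-03 -1.99334476e-04] [-0.95373243  0.40827421  0.32990326  2.01007884 -0.19007459  0.75225369
 -0.50660429] [-0.5452363  -0.38499622 -0.04615319]
[325.68977577 208.7325023 ] [321.40189308 185.82564587]
```

View pics/w2.png

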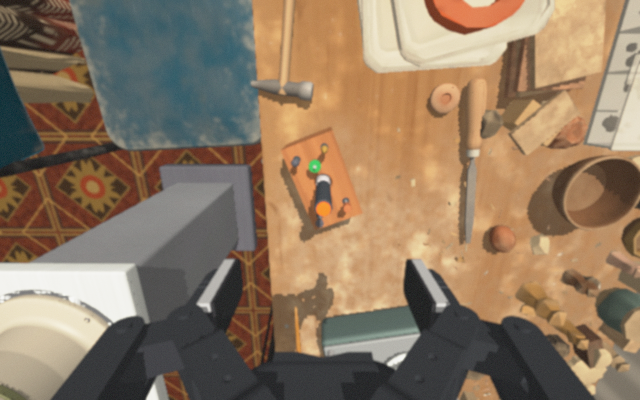

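The wrist view shows the cap at about (323,208) against a predicted (326,209), and the pen nose at about (322,182). That agrees to 2 mm, so I'll go down and grasp.

```bash
python3 -m inch '[{"dx":0,"dy":0.16,"dz":4.5,"wx":0,"wy":0,"wz":0},{"dx":0,"dy":0.16,"dz":9,"wx":0,"wy":0,"wz":0},{"dx":0,"dy":0.16,"dz":11.5,"wx":0,"wy":0,"wz":0},{"dx":0,"dy":0.16,"dz":13.5,"wx":0,"wy":0,"wz":0},{"dx":0,"dy":0.16,"dz":13.5,"wx":0,"wy":0,"wz":0},{"dx":0,"dy":0.16,"dz":13.5,"wx":0,"wy":0,"wz":0}]' 1
python3 -m inch '[{"dx":0,"dy":0,"dz":0,"wx":0,"wy":0,"wz":0},{"dx":0,"dy":0,"dz":0,"wx":0,"wy":0,"wz":0},{"dx":0,"dy":0,"dz":0,"wx":0,"wy":0,"wz":0},{"dx":0,"dy":0,"dz":0,"wx":0,"wy":0,"wz":0},{"dx":0,"dy":0,"dz":0,"wx":0,"wy":0,"wz":0},{"dx":0,"dy":0,"dz":0,"wx":0,"wy":0,"wz":0},{"dx":0,"dy":0,"dz":0,"wx":0,"wy":0,"wz":0},{"dx":0,"dy":0,"dz":0,"wx":0,"wy":0,"wz":0},{"dx":0,"dy":0,"dz":0,"wx":0,"wy":0,"wz":0},{"dx":0,"dy":0,"dz":0,"wx":0,"wy":0,"wz":0}]' -1
```

```text
clock: 2.05
position: [0.4531, 0.316, 0.0963]
ee_rot: [0.0, 1.0, 0.0, -0.0]
ft_force: [0.2, 0.0, -0.1]
width: 1.0
clock: 3.05
position: [0.4536, 0.3157, 0.0965]
ee_rot: [-0.0, 1.0, -0.0, 0.0]
ft_force: [-0.5, 0.8, 6.6]
width: 0.173
```

```bash
python3 -m inch '[{"dx":0,"dy":0,"dz":-3,"wx":0,"wy":0,"wz":0},{"dx":0,"dy":0,"dz":-7,"wx":0,"wy":0,"wz":0},{"dx":0,"dy":0,"dz":-11,"wx":0,"wy":0,"wz":0},{"dx":0,"dy":0,"dz":-15,"wx":0,"wy":0,"wz":0},{"dx":0,"dy":0,"dz":-17.5,"wx":0,"wy":0,"wz":0},{"dx":0,"dy":0,"dz":-17.5,"wx":0,"wy":0,"wz":0}]'
python3 -m inch '[{"dx":2,"dy":3.5,"dz":0,"wx":0,"wy":0,"wz":0},{"dx":4,"dy":7,"dz":0,"wx":0,"wy":0,"wz":0},{"dx":6,"dy":11,"dz":0,"wx":0,"wy":0,"wz":0},{"dx":8,"dy":15,"dz":0,"wx":0,"wy":0,"wz":0},{"dx":10,"dy":19,"dz":0,"wx":0,"wy":0,"wz":0},{"dx":12,"dy":23,"dz":0,"wx":0,"wy":0,"wz":0},{"dx":14,"dy":26.5,"dz":0,"wx":0,"wy":0,"wz":0},{"dx":16,"dy":30,"dz":0,"wx":0,"wy":0,"wz":0},{"dx":18,"dy":33.5,"dz":0,"wx":0,"wy":0,"wz":0},{"dx":19.4,"dy":35.9,"dz":0,"wx":0,"wy":0,"wz":0},{"dx":19.4,"dy":35.9,"dz":0,"wx":0,"wy":0,"wz":0},{"dx":19.4,"dy":35.9,"dz":0,"wx":0,"wy":0,"wz":0}]'
python3 - <<'E'
from h import *
s=state();print(s['position'],s['ee_rot'],s['qpos'])
p=s['position']; tip=p-[0,0,.0915]
C={}
for n in('wrist','scene','top'):
    c=C[n]=snap(n,n+'3'); print(n,proj(c,tip),proj(c,p),proj(c,[.647,-.0427,.084]),proj(c,[.6514,-.0663,.084]))
def crop(n,w,h,k):
    u,v=proj(C[n],tip).astype(int);x=int(np.clip(u-w//2,0,640-w));y=int(np.clip(v-h//2,0,400-h));print(n,x,y,k)
    return cv2.resize(C[n]['color'][y:y+h,x:x+w,::-1],None,fx=k,fy=k,interpolation=cv2.INTER_CUBIC)
m=np.hstack([crop('wrist',160,200,2.5),crop('scene',80,100,5)])
cv2.imwrite('pics/m3.png',m)
E
```

```text
clock: 3.65
position: [0.4543, 0.3162, 0.2744]
ee_rot: [-0.002, 1.0, -0.0, 0.002]
ft_force: [0.4, -0.8, -1.3]
width: 0.173
clock: 4.85
position: [0.6465, -0.0437, 0.2696]
ee_rot: [-0.0, 1.0, -0.001, -0.001]
ft_force: [-0.1, 0.2, -1.2]
width: 0.168
[ 0.64649972 -0.04371003  0.26963018] [-4.90366005e-05  9.99998885e-01 -6.36019138e-04 -1.35030999e-03] [-0.28170199  0.49075303  0.39577616  1.76122067 -0.22723723  0.93751834
  0.20659002]
wrist [322.93499487 206.00154579] [322.76842356 259.93078208] [323.43690349 178.42443165] [327.07677106 197.29391942]
scene [352.96693184 179.81571906] [355.12406745 154.91154189] [350.84383661 203.40128562] [356.11420864 207.10551165]
top [353.69722571 171.17203087] [355.86069448 162.59794642] [351.40716842 178.78279913] [359.04552247 177.45633854]
wrist 242 106 2.5
scene 312 129 5
```

View pics/m3.png

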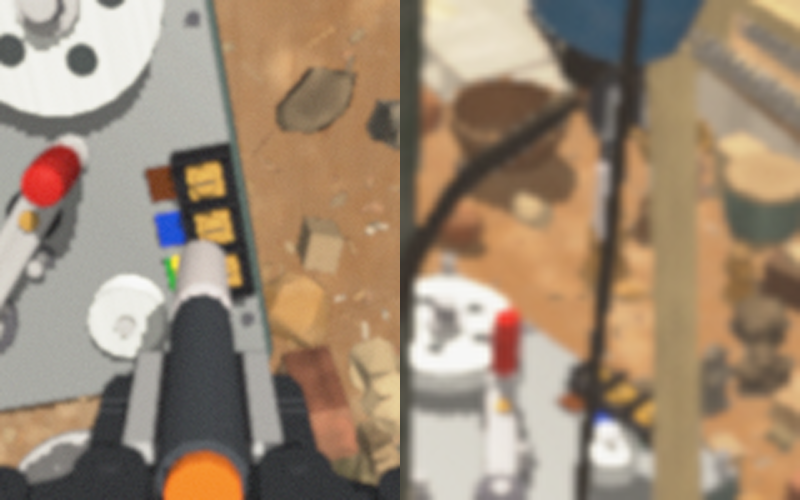

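In the wrist crop the tip sits at about (325,204) and the brown screw at (325,179). Both are shifted by the same amount from prediction, so the tip is lined up within about 2 mm. I'll descend.

```bash
python3 -m inch '[{"dx":0.05,"dy":0,"dz":4,"wx":0,"wy":0,"wz":0},{"dx":0.05,"dy":0,"dz":7,"wx":0,"wy":0,"wz":0},{"dx":0.05,"dy":0,"dz":8.7,"wx":0,"wy":0,"wz":0},{"dx":0.05,"dy":0,"dz":8.7,"wx":0,"wy":0,"wz":0},{"dx":0.05,"dy":0,"dz":8.7,"wx":0,"wy":0,"wz":0}]'
python3 -m inch '[{"dx":0,"dy":0,"dz":0.2,"wx":0,"wy":0,"wz":0},{"dx":0,"dy":0,"dz":0.4,"wx":0,"wy":0,"wz":0},{"dx":0,"dy":0,"dz":0.6,"wx":0,"wy":0,"wz":0},{"dx":0,"dy":0,"dz":0.6,"wx":0,"wy":0,"wz":0}]'
```

```text
clock: 5.5
position: [0.6478, -0.0426, 0.1847]
ee_rot: [-0.0, 1.0, 0.001, -0.0]
ft_force: [0.3, 0.4, -0.7]
width: 0.171
clock: 5.9
position: [0.6478, -0.0434, 0.1784]
ee_rot: [-0.0, 1.0, 0.0, 0.0]
ft_force: [1.2, 0.2, -0.9]
width: 0.175
```

```bash
python3 - <<'E'
from h import *
s=state();p=s['position'];print(p,s['ft_force'])
c=snap('wrist','w4');print(proj(c,p-[0,0,.0915]),proj(c,[.647,-.0427,.084]),proj(c,[.6514,-.0663,.084]))
cv2.imwrite('pics/m4.png',cv2.resize(c['color'][100:300,240:440,::-1],None,fx=3,fy=3,interpolation=cv2.INTER_CUBIC))
E
```

```text
[ 0.64775703 -0.04338214  0.1784434 ] [ 1.16887683  0.17455079 -0.90369579]
[322.61818691 206.02024852] [321.76104627 204.17407037] [326.62009093 228.52833596]
```

View pics/m4.png

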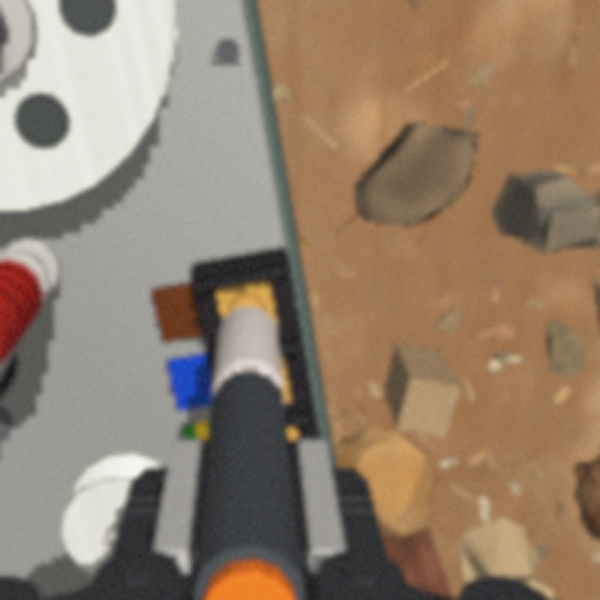

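The tip, at crop (247,310), hangs over the brown terminal at (246,297) with no contact yet. I'll continue down in 1 mm steps.

```bash
python3 -m inch '[{"dx":0,"dy":0,"dz":0.15,"wx":0,"wy":0,"wz":0},{"dx":0,"dy":0,"dz":0.3,"wx":0,"wy":0,"wz":0},{"dx":0,"dy":0,"dz":0.3,"wx":0,"wy":0,"wz":0}]'
python3 -m inch '[{"dx":0,"dy":0,"dz":0.1,"wx":0,"wy":0,"wz":0},{"dx":0,"dy":0,"dz":0.1,"wx":0,"wy":0,"wz":0}]'
python3 -m inch '[{"dx":0,"dy":0,"dz":0.1,"wx":0,"wy":0,"wz":0},{"dx":0,"dy":0,"dz":0.1,"wx":0,"wy":0,"wz":0}]'
```

```text
clock: 6.25
position: [0.648, -0.0435, 0.1756]
ee_rot: [-0.0, 1.0, -0.0, 0.0]
ft_force: [0.4, 1.2, 3.3]
width: 0.172
clock: 6.45
position: [0.6482, -0.0435, 0.1753]
ee_rot: [-0.0, 1.0, -0.0, 0.001]
ft_force: [-1.2, 1.1, 9.3]
width: 0.171
clock: 6.65
position: [0.6485, -0.0436, 0.175]
ee_rot: [-0.0, 1.0, -0.0, 0.001]
ft_force: [-2.4, 0.7, 15.3]
width: 0.171
```

Contact on the screw was steady at 9–15 N, with TCP height .175 matching screw height .084 plus .0915. Now the blue terminal.

```bash
python3 -m inch '[{"dx":0,"dy":0,"dz":-1,"wx":0,"wy":0,"wz":0},{"dx":0,"dy":0,"dz":-2,"wx":0,"wy":0,"wz":0},{"dx":0.4,"dy":1.2,"dz":-2,"wx":0,"wy":0,"wz":0},{"dx":0.4,"dy":2.35,"dz":-2,"wx":0,"wy":0,"wz":0},{"dx":0.4,"dy":2.35,"dz":-1,"wx":0,"wy":0,"wz":0},{"dx":0.4,"dy":2.35,"dz":-0.4,"wx":0,"wy":0,"wz":0},{"dx":0.4,"dy":2.35,"dz":-0.2,"wx":0,"wy":0,"wz":0},{"dx":0.4,"dy":2.35,"dz":-0.05,"wx":0,"wy":0,"wz":0},{"dx":0.4,"dy":2.35,"dz":-0.05,"wx":0,"wy":0,"wz":0},{"dx":0.4,"dy":2.35,"dz":-0.05,"wx":0,"wy":0,"wz":0},{"dx":0.4,"dy":2.35,"dz":-0.05,"wx":0,"wy":0,"wz":0}]'
python3 - <<'E'
from h import *
s=state();p=s['position'];print(p,s['ft_force'])
c=snap('wrist','w5');print(proj(c,p-[0,0,.0915]),proj(c,[.6514,-.0663,.084]))
cv2.imwrite('pics/m5.png',cv2.resize(c['color'][100:300,240:440,::-1],None,fx=3,fy=3,interpolation=cv2.INTER_CUBIC))
E
```

```text
clock: 7.75
position: [0.6519, -0.0671, 0.1749]
ee_rot: [-0.0, 1.0, -0.0, 0.0]
ft_force: [-3.6, -1.4, 17.8]
width: 0.169
[ 0.65189582 -0.06712977  0.17486275] [-3.55312144 -1.41866539 17.79658635]
[322.63474606 205.99857936] [322.06803024 205.35279017]
```

View pics/m5.png

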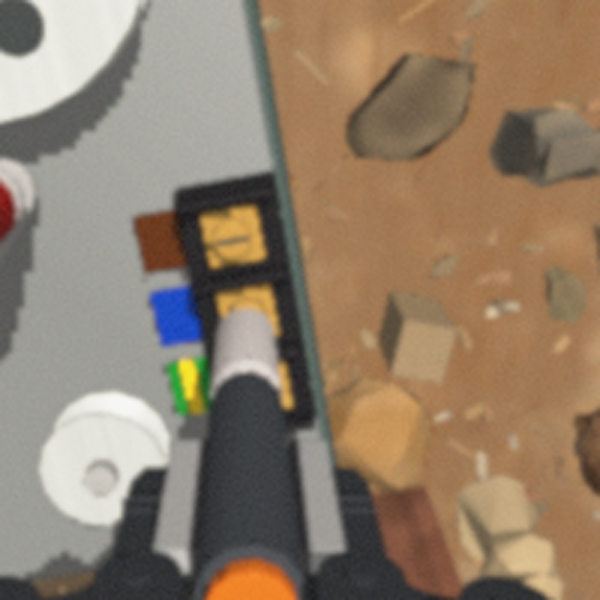

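Blue contact is good: the tip at crop (245,312) is on the blue terminal's brass, at 18 N. I'll hold a moment, then carry the pen back to the stand.

```bash
python3 -m inch '[{"dx":0,"dy":0,"dz":0,"wx":0,"wy":0,"wz":0},{"dx":0,"dy":0,"dz":0,"wx":0,"wy":0,"wz":0},{"dx":0,"dy":0,"dz":-3,"wx":0,"wy":0,"wz":0},{"dx":0,"dy":0,"dz":-6.5,"wx":0,"wy":0,"wz":0},{"dx":0,"dy":0,"dz":-9.7,"wx":0,"wy":0,"wz":0},{"dx":0,"dy":0,"dz":-9.7,"wx":0,"wy":0,"wz":0}]'
python3 -m inch '[{"dx":-2,"dy":-3.7,"dz":0,"wx":0,"wy":0,"wz":0},{"dx":-4,"dy":-7.5,"dz":0,"wx":0,"wy":0,"wz":0},{"dx":-6,"dy":-11.5,"dz":0,"wx":0,"wy":0,"wz":0},{"dx":-8,"dy":-15.5,"dz":0,"wx":0,"wy":0,"wz":0},{"dx":-10,"dy":-19.5,"dz":0,"wx":0,"wy":0,"wz":0},{"dx":-12,"dy":-23.5,"dz":0,"wx":0,"wy":0,"wz":0},{"dx":-14,"dy":-27.5,"dz":0,"wx":0,"wy":0,"wz":0},{"dx":-16,"dy":-31.5,"dz":0,"wx":0,"wy":0,"wz":0},{"dx":-18,"dy":-35,"dz":0,"wx":0,"wy":0,"wz":0},{"dx":-19.9,"dy":-38.25,"dz":0,"wx":0,"wy":0,"wz":0},{"dx":-19.9,"dy":-38.25,"dz":0,"wx":0,"wy":0,"wz":0},{"dx":-19.9,"dy":-38.25,"dz":0,"wx":0,"wy":0,"wz":0}]'
python3 -m inch '[{"dx":0,"dy":0,"dz":4,"wx":0,"wy":0,"wz":0},{"dx":0,"dy":0,"dz":8,"wx":0,"wy":0,"wz":0},{"dx":0,"dy":0,"dz":10.5,"wx":0,"wy":0,"wz":0},{"dx":0,"dy":0,"dz":10.5,"wx":0,"wy":0,"wz":0},{"dx":0,"dy":0,"dz":10.5,"wx":0,"wy":0,"wz":0}]'
python3 - <<'E'
from h import *
s=state();p=s['position'];print(p,s['ee_rot'],s['ft_force'])
c=snap('wrist','w6');print(proj(c,p-[0,0,.0915]),proj(c,[.452,.3145,.055]))
cv2.imwrite('pics/m6.png',cv2.resize(c['color'][100:300,220:420,::-1],None,fx=3,fy=3,interpolation=cv2.INTER_CUBIC))
E
```

```text
clock: 8.4
position: [0.6535, -0.067, 0.2743]
ee_rot: [-0.0, 1.0, 0.0, 0.003]
ft_force: [-0.7, -0.7, -0.9]
width: 0.172
clock: 9.6
position: [0.4517, 0.3162, 0.2696]
ee_rot: [0.001, 1.0, 0.001, -0.001]
ft_force: [1.3, -1.2, 0.1]
width: 0.169
clock: 10.1
position: [0.4535, 0.3144, 0.1658]
ee_rot: [0.001, 1.0, -0.001, -0.0]
ft_force: [-0.8, -0.0, -1.0]
width: 0.168
[0.45348355 0.31435538 0.16583595] [ 5.75057671e-04  9.99999333e-01 -9.80175254e-04 -2.05757392e-04] [-0.77709761 -0.01666779 -0.97988181]
[322.73086523 205.87770424] [321.14405068 198.773322  ]
```

View pics/m6.png

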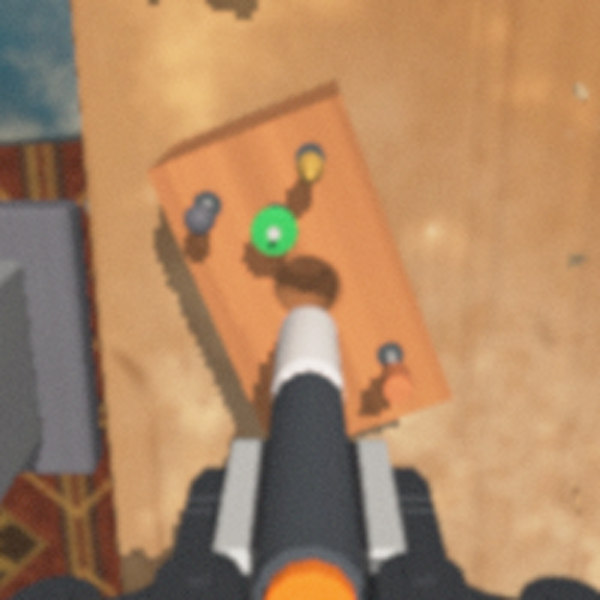

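The pen tip is at crop (306,314), with the hole mouth just behind it at about (307,284). I'll turn both into world points.

```bash
python3 - <<'E'
from h import *
c=load('w6')
g=lambda u,v:(220+(u+.5)/3-.5,100+(v+.5)/3-.5)
for v in(280,284,288):print(plane(c,*g(307,v),.055))
for v in(312,316):print('tip',plane(c,*g(306,v),.0743))
c=load('w5');g=lambda u,v:(240+(u+.5)/3-.5,100+(v+.5)/3-.5)
print('tip at blue',plane(c,*g(245,312),.084))
print(state()['position'])
i=cv2.imread('pics/m6.png');r=i[240:312,307].astype(int);print(r.sum(1)[::4])
print(i[284,260:360].astype(int).sum(1)[::4])
E
```

```text
[0.45282562 0.32018566 0.055     ]
[0.45282108 0.31887907 0.055     ]
[0.45281653 0.31756828 0.055     ]
tip [0.45255752 0.31640193 0.0743    ]
tip [0.45255274 0.31516289 0.0743    ]
tip at blue [ 0.65076099 -0.0647367   0.084     ]
[0.45381464 0.31493367 0.16663832]
[478 475 475 450 342 274 263 261 256 238 238 224 235 305 369 380 451 566]
[473 485 470 415 325 269 260 258 245 239 232 227 222 224 234 234 240 243
 235 271 370 456 475 475 463]
```

```bash
python3 -m inch '[{"dx":0,"dy":-0.12,"dz":0,"wx":0,"wy":0,"wz":0},{"dx":0,"dy":-0.12,"dz":1.5,"wx":0,"wy":0,"wz":0},{"dx":0,"dy":-0.12,"dz":3,"wx":0,"wy":0,"wz":0},{"dx":0,"dy":-0.12,"dz":4,"wx":0,"wy":0,"wz":0},{"dx":0,"dy":-0.12,"dz":4,"wx":0,"wy":0,"wz":0}]'
python3 -m inch '[{"dx":0,"dy":0,"dz":0.8,"wx":0,"wy":0,"wz":0},{"dx":0,"dy":0,"dz":1.6,"wx":0,"wy":0,"wz":0},{"dx":0,"dy":0,"dz":1.6,"wx":0,"wy":0,"wz":0}]'
python3 -m inch '[{"dx":0,"dy":0,"dz":0.6,"wx":0,"wy":0,"wz":0},{"dx":0,"dy":0,"dz":1.1,"wx":0,"wy":0,"wz":0},{"dx":0,"dy":0,"dz":1.1,"wx":0,"wy":0,"wz":0}]'
```

```text
clock: 10.65
position: [0.4526, 0.3167, 0.1256]
ee_rot: [0.0, 1.0, 0.0, -0.0]
ft_force: [0.2, 0.1, -1.0]
width: 0.172
clock: 10.95
position: [0.4525, 0.3165, 0.109]
ee_rot: [0.0, 1.0, -0.0, -0.0]
ft_force: [0.6, -0.4, -1.1]
width: 0.17
clock: 11.25
position: [0.4526, 0.3164, 0.0981]
ee_rot: [0.0, 1.0, -0.0, -0.0]
ft_force: [0.3, -2.1, -0.8]
width: 0.176
```

```bash
python3 -m inch '[{"dx":0,"dy":0,"dz":0,"wx":0,"wy":0,"wz":0},{"dx":0,"dy":0,"dz":0,"wx":0,"wy":0,"wz":0},{"dx":0,"dy":0,"dz":0,"wx":0,"wy":0,"wz":0},{"dx":0,"dy":0,"dz":0,"wx":0,"wy":0,"wz":0},{"dx":0,"dy":0,"dz":0,"wx":0,"wy":0,"wz":0},{"dx":0,"dy":0,"dz":0,"wx":0,"wy":0,"wz":0},{"dx":0,"dy":0,"dz":0,"wx":0,"wy":0,"wz":0},{"dx":0,"dy":0,"dz":0,"wx":0,"wy":0,"wz":0}]' 1
python3 -m inch '[{"dx":0,"dy":0,"dz":-2,"wx":0,"wy":0,"wz":0},{"dx":0,"dy":0,"dz":-5,"wx":0,"wy":0,"wz":0},{"dx":0,"dy":0,"dz":-9,"wx":0,"wy":0,"wz":0},{"dx":0,"dy":0,"dz":-13.5,"wx":0,"wy":0,"wz":0},{"dx":0,"dy":0,"dz":-13.5,"wx":0,"wy":0,"wz":0},{"dx":0,"dy":0,"dz":-13.5,"wx":0,"wy":0,"wz":0}]'
python3 - <<'E'
from h import *
s=state();p=s['position'];print(p,s['ee_rot'],s['ft_force'])
c=snap('wrist','w7');snap('top','t7');snap('scene','s7')
print(proj(c,[.4545,.3187,.145]))
t=load('top0');t7=load('t7');s0=load('scene0');s7=load('s7')
def cap(c,box):
    x,y,w,h=box;i=c['color'][y:y+h,x:x+w];hs=cv2.cvtColor(i,cv2.COLOR_RGB2HSV)
    m=(hs[...,0]>5)&(hs[...,0]<18)&(hs[...,1]>200)&(hs[...,2]>200);v,u=np.nonzero(m);return u.mean()+x,v.mean()+y,len(u)
a=cap(c,(250,150,140,100));print('wrist',a,plane(c,a[0],a[1],.145))
for k in(t,t7):print('top',cap(k,(218,228,30,25)))
for k in(s0,s7):print('scene',cap(k,(240,143,18,15)))
E
```

```text
clock: 12.05
position: [0.4528, 0.3168, 0.0988]
ee_rot: [-0.0, 1.0, 0.0, 0.0]
ft_force: [0.2, -0.0, -0.4]
width: 0.997
clock: 12.65
position: [0.4529, 0.3171, 0.2348]
ee_rot: [-0.001, 1.0, 0.0, 0.001]
ft_force: [0.2, -0.3, -1.2]
width: 0.999
[0.45294646 0.31713897 0.23479446] [-9.13321537e-04  9.99999258e-01  1.70445746e-04  7.88498877e-04] [ 0.17428859 -0.31768827 -1.16909337]
[324.31415827 205.14173976]
wrist (np.float64(321.984375), np.float64(199.203125), 64) [0.45247838 0.32414697 0.145     ]
top (np.float64(nan), np.float64(nan), 0)
top (np.float64(nan), np.float64(nan), 0)
scene (np.float64(nan), np.float64(nan), 0)
scene (np.float64(nan), np.float64(nan), 0)<stdin>:8: RuntimeWarning: Mean of empty slice.
  ret = ret.dtype.type(ret / rcount)
```

The pen stands in its hole: the cap sits at (.452,.324), a lean of about 0.07 rad. Next I'll go above the handle.

```bash
python3 -m inch '[{"dx":1.4,"dy":3.7,"dz":0,"wx":0,"wy":0,"wz":0},{"dx":2.8,"dy":7.5,"dz":0,"wx":0,"wy":0,"wz":0},{"dx":4.2,"dy":11.5,"dz":0,"wx":0,"wy":0,"wz":0},{"dx":5.6,"dy":15.5,"dz":0,"wx":0,"wy":0,"wz":0},{"dx":7,"dy":19.5,"dz":0,"wx":0,"wy":0,"wz":0},{"dx":8.4,"dy":23.5,"dz":0,"wx":0,"wy":0,"wz":0},{"dx":9.8,"dy":27.5,"dz":0,"wx":0,"wy":0,"wz":0},{"dx":11.2,"dy":31,"dz":0,"wx":0,"wy":0,"wz":0},{"dx":13.05,"dy":34.6,"dz":0,"wx":0,"wy":0,"wz":0},{"dx":13.05,"dy":34.6,"dz":0,"wx":0,"wy":0,"wz":0},{"dx":13.05,"dy":34.6,"dz":0,"wx":0,"wy":0,"wz":0}]'
python3 - <<'E'
from h import *
s=state();p=s['position'];print(p,s['ft_force'])
c=snap('wrist','w8')
hs=cv2.cvtColor(c['color'],cv2.COLOR_RGB2HSV);m=(((hs[...,0]<6)|(hs[...,0]>174))&(hs[...,1]>170)&(hs[...,2]>90)).astype(np.uint8)
n,l,st,ce=cv2.connectedComponentsWithStats(m)
for k in range(1,n):
    if st[k,4]>100:print(st[k],ce[k])
print(proj(c,[.5835,-.029,.146]),proj(c,[.5835,-.029,.102]))
cv2.imwrite('pics/m8.png',cv2.resize(c['color'][100:300,220:420,::-1],None,fx=3,fy=3,interpolation=cv2.INTER_CUBIC))
E
```

```text
clock: 13.9
position: [0.5828, -0.0302, 0.2323]
ee_rot: [0.0, 1.0, -0.001, -0.001]
ft_force: [-0.4, 0.8, -0.4]
width: 1.002
[ 0.58276089 -0.03020969  0.23232683] [-0.350319    0.75742326 -0.39739036]
[315 186  18  29 429] [323.56177156 200.19347319]
[323.81046793 206.64690977] [323.72274717 191.72404315]
```

View pics/m8.png

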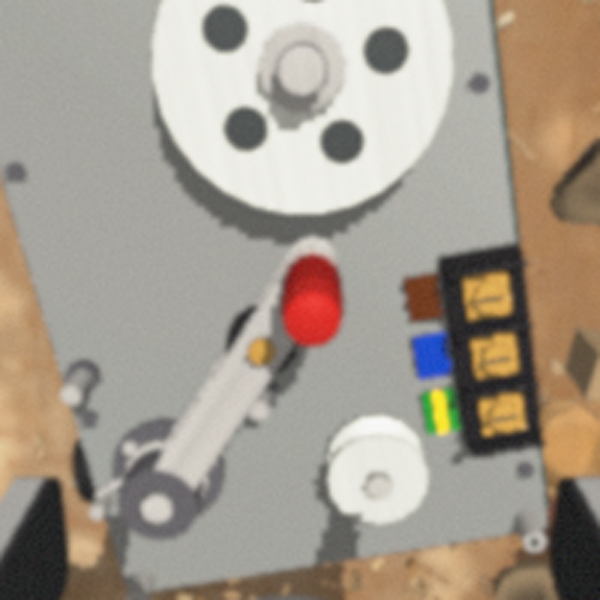

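The handle is where predicted: its top at crop (311,318) is pixel (323.5,206), against (323.8,206.6). I'll descend and grip.

```bash
python3 -m inch '[{"dx":0.05,"dy":-0.1,"dz":4,"wx":0,"wy":0,"wz":0},{"dx":0.05,"dy":-0.1,"dz":8,"wx":0,"wy":0,"wz":0},{"dx":0.05,"dy":-0.1,"dz":11,"wx":0,"wy":0,"wz":0},{"dx":0.05,"dy":-0.1,"dz":12.6,"wx":0,"wy":0,"wz":0},{"dx":0.05,"dy":-0.1,"dz":12.6,"wx":0,"wy":0,"wz":0},{"dx":0.05,"dy":-0.1,"dz":12.6,"wx":0,"wy":0,"wz":0}]' 1
python3 -m inch '[{"dx":0,"dy":0,"dz":0,"wx":0,"wy":0,"wz":0},{"dx":0,"dy":0,"dz":0,"wx":0,"wy":0,"wz":0},{"dx":0,"dy":0,"dz":0,"wx":0,"wy":0,"wz":0},{"dx":0,"dy":0,"dz":0,"wx":0,"wy":0,"wz":0},{"dx":0,"dy":0,"dz":0,"wx":0,"wy":0,"wz":0},{"dx":0,"dy":0,"dz":0,"wx":0,"wy":0,"wz":0},{"dx":0,"dy":0,"dz":0,"wx":0,"wy":0,"wz":0},{"dx":0,"dy":0,"dz":0,"wx":0,"wy":0,"wz":0},{"dx":0,"dy":0,"dz":0,"wx":0,"wy":0,"wz":0}]' -1
python3 - <<'E'
from h import *
a=.1836;p=state()['position'];piv=np.array([.5251,-.1202])
v=p[:2]-piv;print('r',np.hypot(*v),'deg in polisher',np.degrees(np.arctan2(v[1],v[0])-a))
h=lambda d:piv+.108*np.array([np.cos(np.radians(d)+a),np.sin(np.radians(d)+a)])
for d in list(np.arange(47,102,4.5))+[101.4,102.5]:
    q=(h(d)-h(47))*100;print(d,'dx %.2f dy %.2f'%(q[0],-q[1]),h(d))
E
```

```text
clock: 14.55
position: [0.5834, -0.0271, 0.1078]
ee_rot: [-0.0, 1.0, 0.001, -0.001]
ft_force: [-0.3, 0.5, 0.6]
width: 1.0
clock: 15.45
position: [0.5836, -0.0282, 0.1083]
ee_rot: [-0.0, 1.0, -0.0, -0.0]
ft_force: [-2.3, 1.1, 5.8]
width: 0.203
r 0.10902788826695008 deg in polisher 47.05387249109009
47.0 dx 0.00 dy -0.00 [ 0.58309735 -0.02909397]
51.5 dx -0.73 dy -0.43 [ 0.57577046 -0.0248244 ]
56.0 dx -1.50 dy -0.80 [ 0.56813118 -0.02114286]
60.5 dx -2.29 dy -1.10 [ 0.5602266  -0.01807203]
65.0 dx -3.10 dy -1.35 [ 0.55210544 -0.01563086]
69.5 dx -3.93 dy -1.53 [ 0.54381779 -0.01383438]
74.0 dx -4.77 dy -1.64 [ 0.53541474 -0.01269369]
78.5 dx -5.61 dy -1.69 [ 0.5269481  -0.01221581]
83.0 dx -6.46 dy -1.67 [ 0.51847006 -0.01240369]
87.5 dx -7.31 dy -1.58 [ 0.5100329  -0.01325617]
92.0 dx -8.14 dy -1.43 [ 0.50168863 -0.014768  ]
96.5 dx -8.96 dy -1.22 [ 0.4934887  -0.01692984]
101.0 dx -9.76 dy -0.94 [ 0.48548366 -0.01972838]
101.4 dx -9.83 dy -0.91 [ 0.48478321 -0.0200074 ]
102.5 dx -10.02 dy -0.83 [ 0.4828672  -0.02079985]
```

```bash
python3 -m inch '[{"dx":-0.73,"dy":-0.43,"dz":0,"wx":0,"wy":0,"wz":0},{"dx":-1.5,"dy":-0.8,"dz":0,"wx":0,"wy":0,"wz":0},{"dx":-2.29,"dy":-1.1,"dz":0,"wx":0,"wy":0,"wz":0},{"dx":-3.1,"dy":-1.35,"dz":0,"wx":0,"wy":0,"wz":0},{"dx":-3.93,"dy":-1.53,"dz":0,"wx":0,"wy":0,"wz":0},{"dx":-4.77,"dy":-1.64,"dz":0,"wx":0,"wy":0,"wz":0},{"dx":-4.77,"dy":-1.64,"dz":0,"wx":0,"wy":0,"wz":0}]'
python3 - <<'E'
from h import *
a=.1836;p=state()['position'];piv=np.array([.5251,-.1202])
v=p[:2]-piv;print('r',np.hypot(*v),'deg',np.degrees(np.arctan2(v[1],v[0])-a))
E
```

```text
clock: 16.15
position: [0.5373, -0.0118, 0.1085]
ee_rot: [0.0, 1.0, 0.0, 0.002]
ft_force: [7.7, -2.7, -0.6]
width: 0.204
r 0.10909967421969431 deg 73.05666139846953
```

```bash
python3 -m inch '[{"dx":-0.84,"dy":-0.05,"dz":0,"wx":0,"wy":0,"wz":0},{"dx":-1.69,"dy":-0.03,"dz":0,"wx":0,"wy":0,"wz":0},{"dx":-2.54,"dy":0.06,"dz":0,"wx":0,"wy":0,"wz":0},{"dx":-3.37,"dy":0.21,"dz":0,"wx":0,"wy":0,"wz":0},{"dx":-4.19,"dy":0.42,"dz":0,"wx":0,"wy":0,"wz":0},{"dx":-4.99,"dy":0.7,"dz":0,"wx":0,"wy":0,"wz":0},{"dx":-4.99,"dy":0.7,"dz":0,"wx":0,"wy":0,"wz":0},{"dx":-4.99,"dy":0.7,"dz":0,"wx":0,"wy":0,"wz":0}]'
python3 -m inch '[{"dx":-0.2,"dy":0.08,"dz":0,"wx":0,"wy":0,"wz":0},{"dx":-0.2,"dy":0.08,"dz":0,"wx":0,"wy":0,"wz":0},{"dx":-0.2,"dy":0.08,"dz":0,"wx":0,"wy":0,"wz":0}]'
python3 - <<'E'
from h import *
a=.1836;s=state();p=s['position'];piv=np.array([.5251,-.1202])
v=p[:2]-piv;print('r',np.hypot(*v),'deg',np.degrees(np.arctan2(v[1],v[0])-a),s['ft_force'],s['qd'].round(3))
E
```

```text
clock: 16.95
position: [0.4894, -0.0174, 0.1085]
ee_rot: [-0.0, 1.0, 0.001, 0.003]
ft_force: [10.6, 5.2, -1.2]
width: 0.202
clock: 17.25
position: [0.4877, -0.018, 0.1085]
ee_rot: [-0.0, 1.0, 0.001, 0.003]
ft_force: [10.4, 4.9, -1.5]
width: 0.206
r 0.1088208746577427 deg 99.59380349244266 [10.35724615  4.92286222 -1.52368353] [ 0.     0.003  0.002 -0.    -0.001  0.     0.   ]
```

It is not at the stop yet, because the force is still that of the spring alone (11.5 N). I'll keep going.

```bash
python3 -m inch '[{"dx":-0.2,"dy":0.08,"dz":0,"wx":0,"wy":0,"wz":0},{"dx":-0.2,"dy":0.08,"dz":0,"wx":0,"wy":0,"wz":0},{"dx":-0.2,"dy":0.08,"dz":0,"wx":0,"wy":0,"wz":0}]'
python3 -m inch '[{"dx":-0.2,"dy":0.09,"dz":0,"wx":0,"wy":0,"wz":0},{"dx":-0.2,"dy":0.09,"dz":0,"wx":0,"wy":0,"wz":0},{"dx":-0.2,"dy":0.09,"dz":0,"wx":0,"wy":0,"wz":0}]'
python3 -m inch '[{"dx":-0.2,"dy":0.09,"dz":0,"wx":0,"wy":0,"wz":0},{"dx":-0.2,"dy":0.09,"dz":0,"wx":0,"wy":0,"wz":0},{"dx":-0.2,"dy":0.09,"dz":0,"wx":0,"wy":0,"wz":0}]'
```

```text
clock: 17.55
position: [0.4857, -0.0188, 0.1085]
ee_rot: [-0.0, 1.0, 0.001, 0.003]
ft_force: [9.6, 4.6, -0.9]
width: 0.201
clock: 17.85
position: [0.4846, -0.0192, 0.1085]
ee_rot: [-0.001, 1.0, 0.001, 0.004]
ft_force: [11.5, 7.6, -3.1]
width: 0.203
clock: 18.15
position: [0.4843, -0.0194, 0.1086]
ee_rot: [-0.001, 1.0, 0.002, 0.006]
ft_force: [17.1, 11.2, -8.5]
width: 0.204
```

The position has stalled at (.484,-.019) and the force has risen to about 20 N, so the arm is at its stop. I'll do one last check before handing in.

```bash
python3 -m inch '[{"dx":0,"dy":0,"dz":0,"wx":0,"wy":0,"wz":0},{"dx":0,"dy":0,"dz":0,"wx":0,"wy":0,"wz":0},{"dx":0,"dy":0,"dz":0,"wx":0,"wy":0,"wz":0}]'
python3 - <<'E'
from h import *
s=state();a=.1836;v=s['position'][:2]-np.array([.5251,-.1202]);print(np.degrees(np.arctan2(v[1],v[0])-a),abs(s['qd']).max())
t=snap('top','t9');b=snap('scene','s9');w=snap('wrist','w9')
f=lambda c,x,y,w,h,k:cv2.resize(c['color'][y:y+h,x:x+w,::-1],(w*k,h*k),interpolation=cv2.INTER_CUBIC)
m=np.zeros((600,800,3),np.uint8)
m[:300,:400]=f(t,295,160,100,75,4);m[:300,400:]=f(t,190,215,100,75,4)
m[300:,:400]=f(b,275,165,100,75,4);m[300:,400:]=f(b,205,135,100,75,4)
cv2.imwrite('pics/m9.png',m)
E
```

```text
clock: 18.45
position: [0.4844, -0.0194, 0.1086]
ee_rot: [-0.001, 1.0, 0.002, 0.006]
ft_force: [16.7, 10.6, -7.5]
width: 0.201
101.47254686816068 0.002066061419955363
```

View pics/m9.png

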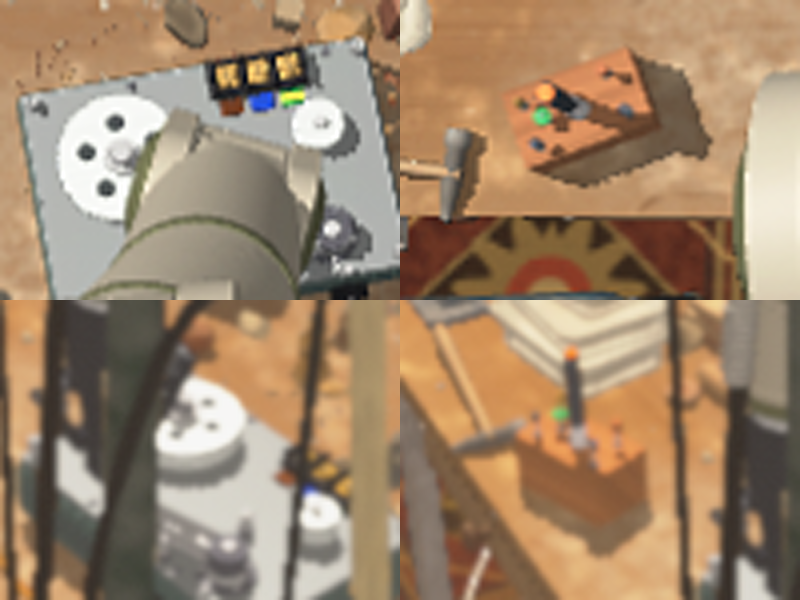

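The final view shows the pen standing in the stand, with its cap at (545,92) in top and (572,355) in scene. The tensioner has swung left with the gripper on it, and the hammer is in place.

```bash
python3 -c "
from cell import *
print(hand_in())"
```

```text
the job is handed in; nothing more can be done
None
```

The job is done and handed in, with the arm still holding the tensioner at its stop. It took 18.5 s of the 70 s allowed.

- **Terminals:** I touched the pen tip to the brown screw and then the blue one. Contact lasted more than 0.2 s on each, at about 9–18 N, with the tip within about 2 mm of the screw centre by the wrist camera.
- **Pen:** It is back in its hole and let go, leaning about 0.07 rad. The last top and scene pictures still show it standing.
- **Tensioner:** I wound it anticlockwise until it stalled. The handle measured 101.5°, against 101° given for the stop. The force rose from about 11 N (spring alone) to about 20 N, and the arm was still at hand-in.
- **Bystanders:** The arm recorded no unexpected contacts. I only confirmed the hammer in the last pictures and did not measure the cover, nut or stone.

**Disagreement:** the wrist camera put the pen hole about 3 mm further left (y) than the top camera did. I aimed between the two readings, and the pen went in with only about 2 N of sideways force. My colour mask for the cap found nothing in the top and scene pictures, so the lean figure rests on the wrist view alone.

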